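# Open the spring-jaw enclosure holder to the mark and hold it

### The job

The small enclosure in the spring-jaw holder is finished and your colleague wants to lift it out and lay the bigger one in. Swing the red-knobbed lock lever up and over, clear of the grooved rod, then pull the black cross-bar handle out against the spring until the jaw's black pointer stands level with the orange mark on the scale, and keep it there: finish while still holding the handle, because the jaw springs shut if you let go. Leave the enclosure where it sits in the holder and do not disturb the other things on the bench.

Things in the scene. Friction and masses are not known exactly. Their poses are not given: they have to be found in the camera images.
- holder: aluminium spring-jaw holder fixed to the bench; plate 130 x 255 mm, top 18 mm up, y -105 to 150 mm. Origin on the bench, mid-width. +y: from the handle end to the fixed jaw (y 112 to 137, top 58 mm); the sliding jaw opens along -y; scale on the +x side, lever knob on the -x side. End block y -102 to -78, 116 mm wide, top 58 mm; two rods 16 mm thick at x -42 and 42, 38 mm up, coil spring between
- handle (a joint): how far the sliding part (handle, rods, jaw and pointer in one) has been pulled out along the holder's -y, in m: 0 = shut on the enclosure, 0.062 = outer stop. The spring pulls back about 5 N at 0 and 11 N at 0.06, and shuts the jaw at once if the handle is let go
- handle_bar (a point): centre of the handle, a black round cross-bar 18 mm thick and 116 mm long on the outer ends of the two rods, 38 mm above the bench; x along the bar, pulled level along its -y. Shut, it is at (0, -156, 38) mm in the holder's frame, with 45 mm free between it and the end block and open bench below
- lock_lever (a joint): lock lever, hinged about the holder's y: 0 = down, its blade between two collars of the grooved rod (x -42), so the jaw cannot open (1 mm play); grows as the knob swings up and over towards the holder's +x; pi/2 = upright, stop at 2.5. The blade is clear of the rod from about 0.3. Stiff hinge: stays where left; about 1 N at the knob moves it
- lever_knob (a point): centre of the red knob on the end of the lock lever, 72 mm from the pivot: a flat-sided disc 26 mm across and 20 mm thick, its flat sides facing the holder's +y and -y. With the lever down it is at (-90, -68, 50) mm in the holder's frame, out beyond the side of the base plate
- lever_pivot (a point): hinge axis of the lock lever (it runs along the holder's y), at (-18, -68, 50) mm in the holder's frame
- pointer (a point): tip of the black pointer on the sliding jaw, over the white scale plate on the holder's +x side; one with the handle, millimetre for millimetre. 23 mm above the bench
- mark (a point): orange index mark set on the scale, a 4 mm wide upright tab on a small slider; it lies 22 to 48 mm from the pointer along the holder's -y, somewhere else every time; it stays put. The pointer stands level with it when both have the same y in the holder's frame
- enclosure_mid (a point): centre of the finished enclosure, white with grey lid, 58 x 85 x 30 mm, loose, resting on two steel bars between the jaws, held only by the spring of the sliding jaw; its axes are parallel to the holder's, its underside 26 mm above the bench
- next_base: bystander: open white enclosure base with green inside, 78 x 104 x 30 mm, origin at the centre of its underside, on the bench at the holder's +x side
- next_lid: bystander: white lid, 78 x 104 x 8 mm, origin at the centre of its underside, lying on the bench at the holder's -x side
- pen_cup: bystander: dark square pen cup 70 x 70 mm, 95 mm tall, pens up to 155 mm, origin at the centre of its underside, on the bench at the holder's +x side near the fixed jaw
There are look-alikes about, which are no part of the job. Leave any purple look-alike of the part that bears enclosure_mid alone.

How it is judged (in metres and radians):
On the way, in this order (a step that is already met when the one before it is completed fails the run):
1. the lock lever is swung up, out of the grooved rod (past 1.4 rad) (value of joint lock_lever above 1.4 rad), for 0.2 s.
2. the handle is pulled until the pointer stands level with the mark, within 5 mm (y of pointer in the frame of mark between -0.005 and 0.005 m and contact force between the fingers and handle above 3 N), for 0.5 s.
At the end, for the whole second after the job is handed in: The fingers hold the handle (at least 3 N on it) at rest with the pointer within 5 mm of the mark along the scale, the lock lever stands past 1.4 rad, the enclosure still sits flat within 10 mm of where it was, and the base, lid and pen cup have not moved 20 mm (all of step 2 and linear speed of handle below 0.01 m/s and value of joint lock_lever above 1.4 rad and distance of enclosure_mid from where it was at the start of the episode below 0.01 m and angle between enclosure_mid's own z axis and vertical below 0.1 rad and distance of each of next_base, next_lid, pen_cup from where it was at the start of the episode below 0.02 m); the arm keeps its last pose, push and grip.
It fails at once if the finished enclosure is shifted or tipped in the holder (distance of enclosure_mid from where it was at the start of the episode above 0.015 m or angle between enclosure_mid's own z axis and vertical above 0.2 rad).
It fails at once if a bystander is pushed away or knocked over (distance of any of next_base, next_lid, pen_cup from where it was at the start of the episode above 0.02 m or angle between pen_cup's own z axis and vertical above 0.3 rad).
It also fails if it takes over 48 s, if anything falls off the work surface, if the arm or the gripper's body presses on something with over 40 N, if the wrist force passes 120 N, or if a joint passes its speed limit or range.

### The arm

A 7-joint arm with a two-finger parallel gripper is mounted at the origin on the work surface. World frame = base frame: x ahead of the robot, y to its left, z up, the work surface at z = 0. Lengths are in mm, angles in rad, forces in N, time in s.
With the tool pointing down it reaches from about 350 to 900 mm from the base axis. Payload 7.2 kg.
Tool frame: the origin (TCP) lies at the very end of the fingers, on their centre line; the grasp point (between the pads) lies 19 mm behind it (grasp_offset is the distance from the TCP to the grasp point, in mm); z points along the fingers, y is the line along which they close (so a half turn about z gives the same grasp; the last joint's range is limited). The gripper opens to 88 mm and grips with 3 to 60 N. Pads are 20 mm wide; open, the fingers measure 115 mm over their backs; the gripper's body (75 mm by 178 mm) begins 61 mm behind the grasp point.
Start: joints at [1.187, 0.411, -0.013, 1.596, 0.006, 1.134, -0.082], TCP at [194.099, -594.1, 222.653] pointing down, gripper open.
Joint ranges: [-2.95, 2.95], [-0.29, 1.99], [-1.47, 1.44], [0.14, 2.54], [-1.03, 4.17], [0.13, 1.85], [-2.86, 2.86]. Speed limits (rad/s): [2.39, 2.39, 3.01, 3.01, 3.14, 3.14, 3.14].

### API

Orientations are given as a unit quaternion [x, y, z, w].
In Python, from workcell import sense, capture, camera_model, finish_job, grasp_offset gives the robot as it stands.
- The arm moves only by the shell command python3 -m creep 'ROWS' [OPENING]. ROWS is JSON, a list of rows, each a list of 6 numbers: the shift along the world's x, y, z normalised to -1 to 1, where 1 is 60 cm, then the turn, a rotation vector about the world's x, y, z normalised to -1 to 1, where 1 is 30 degrees. In form: [[tx, ty, tz, wx, wy, wz], ...]. A call has 1 to 20 rows; each row shifts and turns the commanded pose from where the row before left it; what a row does not reach is not made up. A row lasts 1/8 s, in which the tool goes at most 62.5 mm and 10.7 degrees, less where a joint would pass 70% of its speed; a pose out of reach is approached as far as the arm can. A call with a number of a shift or a turn outside -1 to 1 is refused whole. A call with a gripper value outside its range is refused whole. OPENING is the opening, from -1 (shut) to 1 (fully open), set as the call begins (- or left out, the last holds). The fingers move at their own pace and stop on an object; the grip force is fixed at half the most. Time passes only in rows, so rows that do not move let the fingers close. It gives the time, the measured TCP pose, the force, the opening and the grip force at its end, in the units of the state.
- sense(): the state, without advancing time (a new reading comes with each control period).
- capture(name): name is "side" or "top"; returns (picture, depth): 400x640x3 uint8, red, green, blue; 400x640 float32, mm along the optical axis (not along the pixel's ray), 0 where there is no reading.
- camera_model(name): a dict with "camera_matrix" (3x3 intrinsics, pixels), "pose" (4x4, takes a point from camera to world coordinates). Camera axes: x right, y up, looking along -z (the intrinsics and any distortion apply to the point x, -y, -z); pixel columns grow to the right and rows downward; lengths in mm; the calibration is good to about 2 mm. A picture is of the moment at which its call begins. camera_model takes no time and is no camera call.
- finish_job(): hands the job in; it is judged then, once.
The state is a dict: "time_s": time; "qpos": joint angles; "dq": joint speeds; "effort": joint torques, N m; "eef_pos": TCP position; "ee_rot": TCP orientation; "wrist_force": force on the tool from outside, world axes, zero at the start; "torque": the same for the moment, N m; "width": finger opening in mm; "gripper_force": force on a finger pad.
Only numpy, scipy, OpenCV 4.12 (cv2) and the standard library are available. Lean on these libraries where they do the work, as an engineer would, in place of code of your own. Each camera call takes 0.05 s, during which the arm holds its last target. There are 200 camera calls.

## Working session

There is one attempt and no reset: what is moved stays moved. The work goes in short steps, Python scripts to look and compute and a shell command to move; the robot and the scene stay as the last step left them, time stands still between calls to the robot, and variables do not carry over. Pictures are saved under pics/ and viewed, at most 10 in all, crops included, and the job is handed in when it is done.

```bash
mkdir -p pics; cat > h.py <<'E'
import numpy as np, cv2
from workcell import *
def cap(n,f):
    p,d=capture(n); cv2.imwrite(f'pics/{f}.png',p[...,::-1]); np.savez(f'pics/{n}.npz',p=p,d=d); return p,d
def px(n,u,v,d=None,z=None):
    m=camera_model(n);K=np.array(m['camera_matrix']);T=np.array(m['pose'])
    r=np.linalg.inv(K)@[u,v,1]; r=np.array([r[0],-r[1],-r[2]])
    if z is None: return T[:3,:3]@(r*d)+T[:3,3]
    w=T[:3,:3]@r; return T[:3,3]+w*(z-T[2,3])/w[2]
E
python3 - <<'E'
from h import *
for n in('top','side'):
    cap(n,n+'1'); m=camera_model(n); print(m)
print(sense())
E
```

```text
{'camera_matrix': array([[371.19359283,   0.        , 320.6523816 ],
       [  0.        , 371.19359283, 201.75566711],
       [  0.        ,   0.        ,   1.        ]]), 'pose': array([[-2.67261280e-02,  9.93625600e-01, -1.09516577e-01,
         4.71632008e+02],
       [-9.98711048e-01, -2.18114310e-02,  4.58312629e-02,
         1.51647634e+02],
       [ 4.31504029e-02,  1.10600308e-01,  9.92927799e-01,
         8.01996929e+02],
       [ 0.00000000e+00,  0.00000000e+00,  0.00000000e+00,
         1.00000000e+00]])}
{'camera_matrix': array([[450.57857364,   0.        , 322.30032791],
       [  0.        , 450.57857364, 202.43136482],
       [  0.        ,   0.        ,   1.        ]]), 'pose': array([[-7.14997936e-01,  3.32697168e-01, -6.14890678e-01,
         6.50914395e+01],
       [-6.99122971e-01, -3.37428958e-01,  6.30371930e-01,
         6.08151434e+02],
       [ 2.24103480e-03,  8.80598826e-01,  4.73857241e-01,
         4.24496809e+02],
       [ 0.00000000e+00,  0.00000000e+00,  0.00000000e+00,
         1.00000000e+00]])}
{'time_s': 0.1, 'qpos': array([ 1.18681287,  0.41180997, -0.0127094 ,  1.59691478,  0.00561489,
        1.13431592, -0.08219968]), 'dq': array([ 0.00116515, -0.00199551, -0.00079945, -0.00256762,  0.00114258,
        0.00056534, -0.00031383]), 'effort': array([ 1.68800190e-03, -5.89100468e+01,  6.43041395e-01, -2.91709918e+01,
       -5.38714800e-02,  1.45498104e-02,  1.16917290e-04]), 'eef_pos': array([ 193.92298229, -593.69255179,  221.91804879]), 'ee_rot': array([ 9.87558512e-01,  1.57250396e-01, -1.66977772e-04, -6.86137904e-04]), 'wrist_force': array([-1.27060833, -0.67591879,  0.60730758]), 'torque': array([0.0538803 , 0.01623767, 0.01167523]), 'gripper_force': 0.0, 'width': 87.56176437894601}
```

View pics/top1.png

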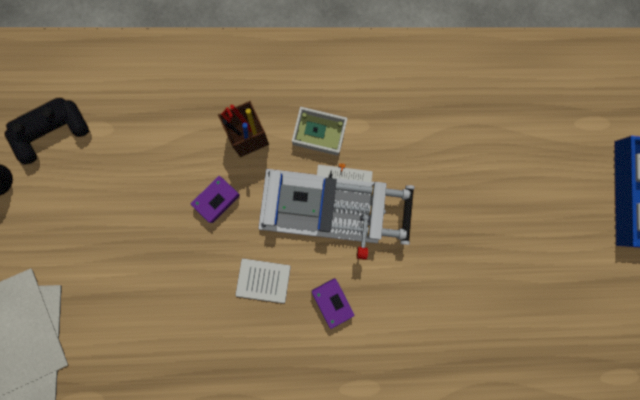

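View pics/side1.png

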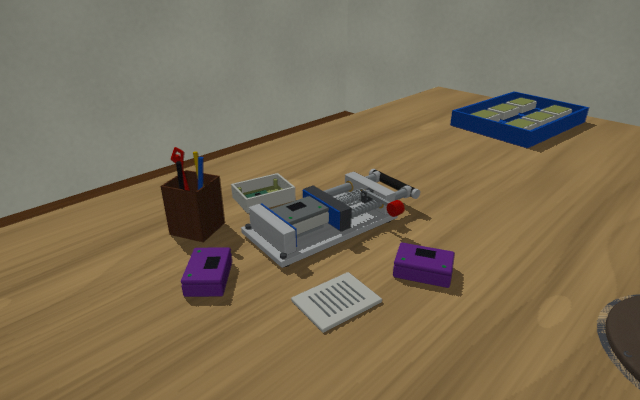

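Top view: holder with the handle bar at about (407,213), red knob (362,253), orange mark (342,167), pens and purple look-alikes away from it. The side view confirms the layout, with the knob at (396,208).

```bash
python3 - <<'E'
from h import *
f=np.load('pics/top.npz');p=f['p'];d=f['d']
hsv=cv2.cvtColor(p,cv2.COLOR_RGB2HSV)
P=p.astype(int)
def blob(mask,box,name,z):
    u0,v0,u1,v1=box; m=np.zeros(mask.shape,bool); m[v0:v1,u0:u1]=mask[v0:v1,u0:u1]
    v,u=np.nonzero(m); c=(u.mean(),v.mean()); dd=np.median(d[m])
    print(name,len(u),c,'z',px('top',*c,z=z).round(1),'d',px('top',*c,d=dd).round(1)); return u,v
red=(P[...,0]>120)&(P[...,1]<50)&(P[...,2]<50)
blob(red,(345,235,380,270),'knob',60)
org=(hsv[...,0]>5)&(hsv[...,0]<16)&(hsv[...,1]>190)&(P[...,0]>150)
blob(org,(320,155,375,182),'mark',30)
blk=P.max(2)<45
u,v=blob(blk,(398,185,416,242),'bar',44)
X=np.array([px('top',a,b,z=44)[:2] for a,b in zip(u,v)])
w,V=np.linalg.eigh(np.cov(X.T));print('bar dir',V[:,1],'ext',np.ptp(X@V[:,1]),np.ptp(X@V[:,0]))
c=p[150:270,250:425]; cv2.imwrite('pics/crop1.png',cv2.resize(c[...,::-1],None,fx=4.5,fy=4.5,interpolation=cv2.INTER_CUBIC)[:600])
E
```

```text
knob 77 (np.float64(362.93506493506493), np.float64(251.66233766233765)) z [451.6  35.7  60. ] d [451.6  35.9  61.1]
mark 14 (np.float64(342.0), np.float64(165.14285714285714)) z [634.   68.6  30. ] d [635.2  67.9  24.1]
bar 242 (np.float64(407.10330578512395), np.float64(214.22314049586777)) z [525.4 -61.7  44. ] d [525.3 -61.5  44.9]
bar dir [-0.99034153  0.13864941] ext 103.03426044145453 14.233393627151047
```

View pics/crop1.png

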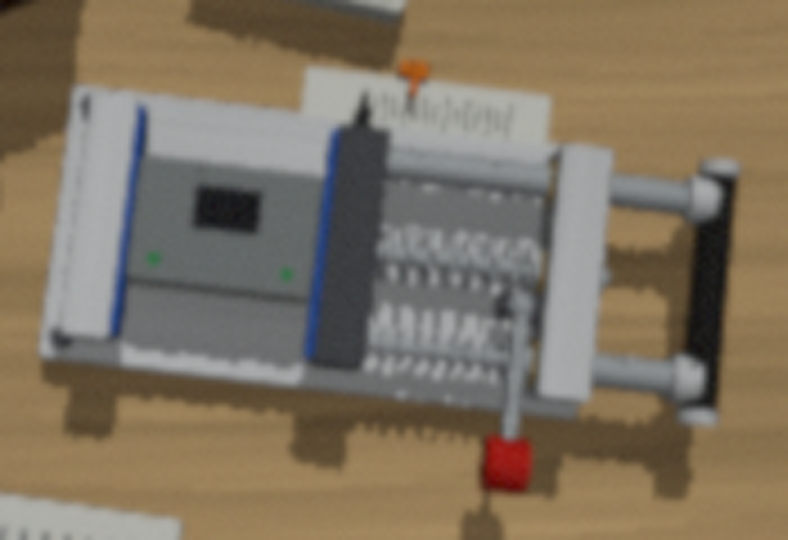

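The crop shows the pointer tip at about px (331,171) and the mark at (342,170). The holder's yaw is about -8.2°, and knob against bar agrees to about 3 mm. Moving above the knob first, with the fingers closing along the holder's y.

```bash
python3 -m creep '[[0.0356,0.0875,0,0,0,-0.0722],[0.0356,0.0875,0,0,0,-0.0722],[0.0356,0.0875,0,0,0,-0.0722],[0.0356,0.0875,0,0,0,-0.0722],[0.0356,0.0875,0,0,0,-0.0722],[0.0356,0.0875,0,0,0,-0.0722],[0.0356,0.0875,0,0,0,-0.0722],[0.0356,0.0875,0,0,0,-0.0722],[0.0356,0.0875,0,0,0,-0.0722],[0.0356,0.0875,0,0,0,-0.0722],[0.0356,0.0875,0,0,0,-0.0722],[0.0356,0.0875,0,0,0,-0.0722],[0,0,0,0,0,0],[0,0,0,0,0,0]]' 0.36
python3 - <<'E'
from h import *
from scipy.spatial.transform import Rotation as R
s=sense();M=R.from_quat(s['ee_rot']).as_matrix();print(M.round(3),s['eef_pos'],s['qpos'])
cp=lambda u,v,z:px('top',250+u/4.5,150+v/4.5,z=z)
a=cp(363,95,23);b=cp(413,90,25);c=cp(413,72,38)
y=np.array([.143,.99,0]);print(a,b,c,(a-b)@y,(a-c)@y)
E
```

```text
time_s: 1.85
eef_pos: [449.9, 35.4, 222.2]
ee_rot: [0.998, -0.069, -0.001, 0.0]
wrist_force: [-0.3, -1.1, -0.7]
width: 59.5
gripper_force: 0.0
[[ 0.991 -0.137 -0.001]
 [-0.137 -0.991 -0.   ]
 [-0.001  0.001 -1.   ]] [449.91815457  35.37373449 222.19282082] [ 0.29243329  0.1541178  -0.5263421   1.96845382  0.08953703  1.04268103
 -1.98202646]
[622.91225695  92.52657028  23.        ] [624.49554815  68.85123195  25.        ] [630.46968778  69.954209    38.        ] 23.21217430778791 21.26592505683029
```

```bash
python3 -m creep '[[0,0,-0.08,0,0,0],[0,0,-0.08,0,0,0],[0,0,-0.08,0,0,0],[0,0,-0.04,0,0,0],[0,0,-0.033,0,0,0],[0,0,0,0,0,0]]'
python3 -m creep '[[0,0,0,0,0,0],[0,0,0,0,0,0],[0,0,0,0,0,0],[0,0,0,0,0,0],[0,0,0,0,0,0],[0,0,0,0,0,0]]' -0.8
python3 - <<'E'
from h import *
p,d=cap('side','s2'); cv2.imwrite('pics/s2c.png',cv2.resize(p[120:270,300:500,::-1],None,fx=4,fy=4))
E
```

```text
time_s: 2.6
eef_pos: [449.0, 34.1, 33.8]
ee_rot: [0.998, -0.07, -0.002, 0.001]
wrist_force: [-1.0, -1.5, 0.0]
width: 59.3
gripper_force: 0.0
time_s: 3.35
eef_pos: [450.6, 36.3, 35.1]
ee_rot: [0.998, -0.069, 0.0, -0.0]
wrist_force: [-0.5, 3.0, 4.7]
width: 19.6
gripper_force: 30.0
```

View pics/s2c.png

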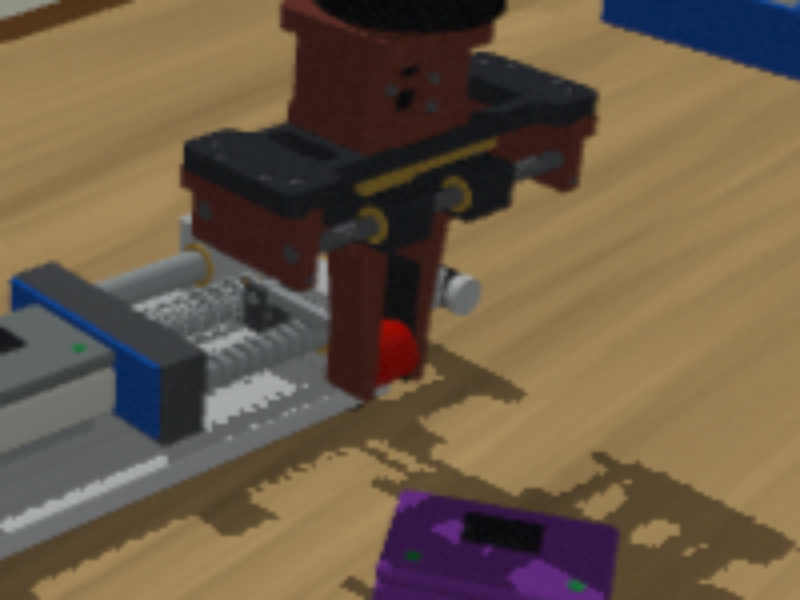

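Gripped on the red knob's flats (crop (395,350)), lever still down. Swinging the arc to about 2.0 rad.

```bash
python3 -m creep '[[0.0024,-0.0003,0.0239,0,0,0],[0.0070,-0.0010,0.0229,0,0,0],[0.0114,-0.0016,0.0210,0,0,0],[0.0153,-0.0022,0.0183,0,0,0],[0.0186,-0.0026,0.0149,0,0,0],[0.0211,-0.0030,0.0109,0,0,0],[0.0229,-0.0032,0.0064,0,0,0],[0.0237,-0.0033,0.0017,0,0,0],[0.0235,-0.0033,-0.0031,0,0,0],[0.0224,-0.0032,-0.0077,0,0,0],[0,0,0,0,0,0],[0,0,0,0,0,0],[0,0,0,0,0,0]]'
```

```text
time_s: 5.03
eef_pos: [553.2, 21.8, 102.1]
ee_rot: [0.998, -0.069, 0.002, -0.0]
wrist_force: [2.7, 2.2, 5.4]
width: 19.4
gripper_force: 30.0
```

```bash
python3 -m creep '[[0,0,0,0,0,0],[0,0,0,0,0,0],[0,0,0,0,0,0],[0,0,0,0,0,0],[0,0,0.075,0,0,0],[0,0,0.075,0,0,0],[-0.0178,-0.0667,0,0.22,-0.031,0],[-0.0178,-0.0667,0,0.22,-0.031,0],[-0.0178,-0.0667,0,0.22,-0.031,0],[0,0,-0.047,0,0,0],[0,0,-0.047,0,0,0],[0,0,0,0,0,0],[0,0,0,0,0,0]]' -0.09
python3 - <<'E'
from h import *
s=sense();print(s['qpos'])
from scipy.spatial.transform import Rotation as R
print(R.from_quat(s['ee_rot']).as_matrix().round(3))
p,d=cap('top','t3'); q,_=cap('side','s3')
a=cv2.resize(p[130:280,240:440,::-1],None,fx=3,fy=3); b=cv2.resize(q[80:280,220:440,::-1],(600,545))[:150*3+95]
cv2.imwrite('pics/t3c.png',cv2.resize(np.hstack([a,b[:450]]),None,fx=.66,fy=.66,interpolation=cv2.INTER_AREA))
E
```

```text
time_s: 6.65
eef_pos: [519.9, -98.1, 134.9]
ee_rot: [0.982, -0.067, 0.013, -0.173]
wrist_force: [0.3, 0.1, 0.2]
width: 40.0
gripper_force: 0.0
[ 0.73711516  0.46154042 -0.53600118  1.87028108 -0.14934256  0.90940593
 -1.36950776]
[[ 0.991 -0.128  0.048]
 [-0.137 -0.931  0.339]
 [ 0.001 -0.342 -0.94 ]]
```

View pics/t3c.png

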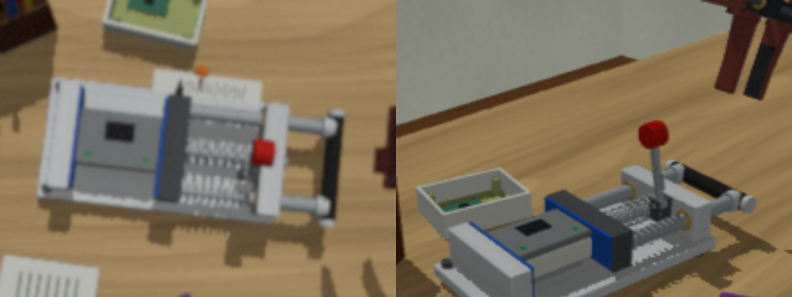

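Lever stands up past vertical (red knob at crop (263,152)) and the fingers are clear of it. Descending along the tilted tool axis onto the bar and gripping.

```bash
python3 -m creep '[[0.0028,0.017,-0.047,0,0,0],[0.0028,0.017,-0.047,0,0,0],[0.0028,0.017,-0.047,0,0,0],[0.0024,0.0125,-0.0345,0,0,0],[0,0.0045,-0.0125,0,0,0],[0,0,0,0,0,0],[0,0,0,0,0,0]]'
python3 -m creep '[[0,0,0,0,0,0],[0,0,0,0,0,0],[0,0,0,0,0,0],[0,0,0,0,0,0],[0,0,0,0,0,0]]' -0.9
```

```text
time_s: 7.62
eef_pos: [526.6, -58.1, 22.2]
ee_rot: [0.983, -0.068, 0.013, -0.173]
wrist_force: [0.4, 0.5, 0.4]
width: 40.1
gripper_force: 0.0
time_s: 8.25
eef_pos: [526.1, -57.2, 21.6]
ee_rot: [0.982, -0.068, 0.012, -0.173]
wrist_force: [-0.4, 1.0, 5.6]
width: 17.3
gripper_force: 30.0
```

```bash
python3 -m creep '[[-0.0009,-0.0063,0,0,0,0],[-0.0009,-0.0063,0,0,0,0],[-0.0009,-0.0063,0,0,0,0],[-0.0009,-0.0063,0,0,0,0],[-0.0009,-0.0063,0,0,0,0],[-0.0009,-0.0063,0,0,0,0],[0,0,0,0,0,0],[0,0,0,0,0,0],[0,0,0,0,0,0],[0,0,0,0,0,0]]'
python3 - <<'E'
from h import *
p,d=cap('top','t4'); cv2.imwrite('pics/t4c.png',cv2.resize(p[150:200,305:375,::-1],None,fx=10,fy=10,interpolation=cv2.INTER_CUBIC))
q,_=cap('side','s4'); cv2.imwrite('pics/s4c.png',cv2.resize(q[150:270,220:440,::-1],None,fx=3,fy=3))
E
```

```text
time_s: 9.5
eef_pos: [523.1, -78.4, 21.6]
ee_rot: [0.982, -0.067, 0.012, -0.174]
wrist_force: [1.8, 5.9, 3.9]
width: 17.2
gripper_force: 30.0
```

View pics/t4c.png

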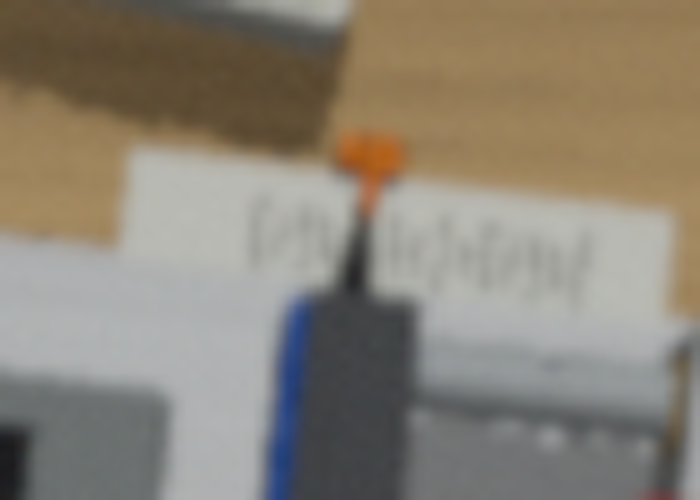

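View pics/s4c.png

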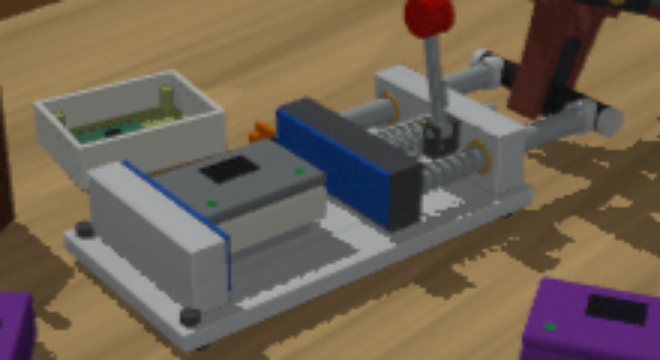

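Top crop: pointer tip (363,212) sits just under the orange tab (372,200). Extended along the holder's x it is about 1.5 mm short. In the side view the enclosure still sits flat and the lever is up. Pulling a touch more.

```bash
python3 -m creep '[[-0.0004,-0.0026,0,0,0,0],[0,0,0,0,0,0],[0,0,0,0,0,0],[0,0,0,0,0,0],[0,0,0,0,0,0],[0,0,0,0,0,0],[0,0,0,0,0,0],[0,0,0,0,0,0]]'
python3 - <<'E'
from h import *
p,d=cap('top','t5'); cv2.imwrite('pics/t5c.png',cv2.resize(p[150:200,305:375,::-1],None,fx=10,fy=10,interpolation=cv2.INTER_CUBIC))
E
```

```text
time_s: 10.6
eef_pos: [522.9, -79.7, 21.6]
ee_rot: [0.982, -0.067, 0.012, -0.174]
wrist_force: [2.4, 7.2, 3.1]
width: 17.3
gripper_force: 30.0
```

View pics/t5c.png

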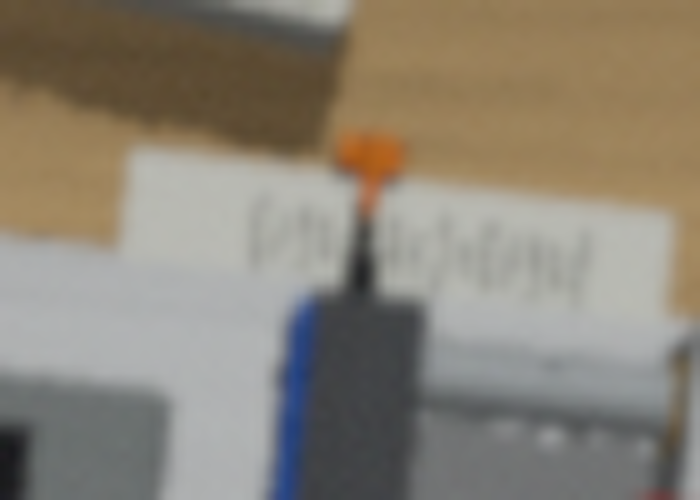

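The pointer tip at (366,212) now runs straight into the orange tab (371,197), so they are level within about 1 mm. Handing in.

```bash
python3 -c "from workcell import *; print(finish_job())"
```

```text
the job is handed in; nothing more can be done
None
```

I swung the lock lever up to about 2.0 rad and pulled the handle until the pointer stood level with the orange mark, to within about 1 mm by camera. I handed the job in at about 10.7 s with the gripper still holding the bar; no verdict was returned.

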